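# Clamp a block with the fold-out crank

### The arm

A 7-joint arm with a two-finger parallel gripper is mounted at the origin on the work surface. World frame = base frame: x ahead of the robot, y to its left, z up, the work surface at z = 0. Lengths are in m, angles in degrees, forces in N, time in s.
With the tool pointing down it reaches from about 0.4 to 0.925 m from the base axis. Payload 5.6 kg.
Tool frame: the origin (TCP) lies midway between the tips of the shut fingers; the grasp point (between the pads) lies 19 mm behind it (bot.pinch_z is the distance from the TCP to the grasp point, in m); z points along the fingers, y is the direction in which the jaws open and shut (so a half turn about z gives the same grasp; the last joint's range is limited). The gripper opens to 85 mm and grips with 20 to 120 N. Pads are 22 mm wide; open, the fingers measure 114 mm over their backs; the gripper's body (76 mm by 85 mm) begins 54 mm behind the grasp point. The pads swing forward as they close: fully open they stand 13 mm farther back than shut.
Start: joints at [60.619, 26.786, -0.665, 91.828, 0.344, 61.387, -3.226], TCP at [0.294, -0.58, 0.206] pointing down, gripper open.
Joint ranges: [-144.91, 144.91], [-17.63, 115.5], [-89.93, 88.59], [15.96, 139.68], [-74.01, 254.01], [8.47, 105.57], [-167.45, 167.45]. Speed limits (degrees/s): [147.25, 147.25, 180, 180, 180, 180, 180].

### API

Orientations are given as [roll, pitch, yaw] about the fixed x, y, z axes, in that order (R = Rz(yaw) Ry(pitch) Rx(roll)).
In Python, from bench import bot gives the robot as it stands.
- The arm moves only by the tool apply_moves, never from a script. Its argument "moves" is a list of rows, each an object with "travel": the shift along the tool's x, y, z in m, a list of three; "angular": the turn, a rotation vector about the tool's x, y, z in rad, a list of three; "hand": the opening in per cent of the stroke, from 0 (shut) to 100 (fully open). In form: [{"travel": [dx, dy, dz], "angular": [rx, ry, rz], "hand": hand}, ...]. A call has 1 to 20 rows; each row shifts and turns the pose as measured when the row begins, along the tool's axes as they then stand; what a row does not reach is not made up. A row lasts 1/8 s, in which the tool goes at most 62.5 mm and 10.7 degrees, less where a joint would pass 70% of its speed; a pose out of reach is approached as far as the arm can. A call is refused whole if a number of a shift passes 0.0625 or a number of a turn 0.188, either way. A call with a gripper value outside its range is refused whole. The fingers move at their own pace and stop on an object; the grip force is fixed at half the most. Time passes only in rows, so rows that do not move let the fingers close. It gives the time, the measured TCP pose, the force and the opening at its end, in the units of the state.
- bot.state(): the state, without advancing time (a new reading comes with each control period).
- bot.get_image(name): name is "scene" or "top" or "wrist"; returns a dict with "frame" (400x640x3 uint8, blue, green, red), "z_map" (400x640 float32, m along the optical axis (not along the pixel's ray), 0 where there is no reading), "fx", "fy", "cx", "cy" (pixels), "cam_to_world" (4x4, takes a point from camera to world coordinates). Camera axes: x right, y down, z forward; pixel columns grow to the right and rows downward; lengths in m; the calibration is good to about 2 mm. A picture is of the moment at which its call begins.
- bot.job_done(): hands the job in, once; it reports no verdict.
The state is a dict: "time": time; "qpos": joint angles; "qvel": joint speeds; "effort": joint torques, N m; "tool_pos": TCP position; "tool_rot": TCP orientation; "contact_force": force on the tool from outside, world axes, zero at the start; "ft_torque": the same for the moment, N m; "width": finger opening in m.
Only numpy, scipy, OpenCV 4.12 (cv2) and the standard library are available. Lean on these libraries where they do the work, as an engineer would, in place of code of your own. Each camera call takes 0.05 s, during which the arm holds its last target. There are 200 camera calls.

### The job

Clamp the aluminium block in the small blue screw vise: swing the red crank handle up out of its folded place, crank the wheel clockwise (seen from above) until the jaw holds the block firmly against the stop at about 75 N, well short of 150 N so that the block is not bruised, then fold the handle flat again and let go. Leave the oil bottle, the steel bushing and the wrench where they are.

Things in the scene. Friction and masses are not known exactly. Their poses are not given: they have to be found in the camera images.
- hub (a point): Centre of the top face of the aluminium handwheel, on its vertical axis, 94 mm above the table. The wheel is a flat disc of 156 mm diameter, 12 mm thick, on a blue gear head (112 mm square). The vise is bolted down. This frame is the vise's: z up, y points from the wheel along the vise bed (jaw, block, stop; all of these lower than 85 mm above the table).
- hinge (a point): Centre of the folding handle's horizontal hinge pin, in a clevis (20 mm along the radius, 30 mm across, top 36 mm above the wheel's face) at the wheel's rim: 65 mm from the wheel axis, 30 mm above the wheel's top face. Its frame turns with the wheel: x points from the hinge towards the wheel axis, y along the hinge pin, z up.
- grip (a point): A point on the centre line of the handle, 60 mm from the hinge pin. The handle is a red round sleeve of 20 mm diameter that spins freely about its own length (from 18 to 84 mm from the hinge pin), with a small steel cap on its end, to 86 mm. Folded, it lies level over the wheel, through its middle (centre line 30 mm above the wheel's face); swung out, it stands upright at the rim, parallel to the wheel axis. Frame x: along the handle, away from the hinge.
- handle (a joint): Fold angle of the handle: 0 = folded flat over the wheel, 1.57 rad = upright against its stop. It stays where it is put (hinge friction about 0.15 N m).
- wheel (a joint): Angle of the wheel, rad, grows clockwise seen from above, which moves the jaw towards the stop by 5 mm per rad. From the start 2.5 to 5.6 rad more are needed. The screw is self-locking up to about 100 N on the jaw. Turning it takes about 0.5 N m (8 N at the upright handle) unloaded, plus 0.005 N m for each newton on the jaw: at 75 N on the jaw some 13.5 N in all at the handle. These are forces while the handle moves; when it stands still friction carries any part of them.
- jaw: Moving steel jaw, 70 mm wide, 40 mm high, riding on springs of 50 N/mm in front of its carriage, so that once everything bears, the clamping force grows by 250 N per rad of the wheel. Origin: middle of the lower edge of the face that meets the block; frame y points along the bed to the stop.
- block: Loose aluminium block to be clamped, 60 x 45 x 40 mm (x, y, z; the 45 mm go between jaw and stop), 0.3 kg, lying on the bed between them with gaps on both sides; the jaw pushes it along. Origin: centre of its underside. Beyond it stands the steel stop plate (56 mm wide, 36 mm high) on a stiff setting screw that does not give way; how far the screw is set out towards the block (0 to 10 mm) is not measured: the stop's face is 176 to 186 mm along the bed from the wheel axis.
- oil: Yellow oil bottle, 44 mm diameter, 100 mm high, standing on the table beside the vise; bystander. Origin: centre of its underside.
- bushing: Steel bushing, 34 mm diameter, 55 mm high, standing on the table beside the vise; bystander. Origin: centre of its underside.
- wrench: Steel wrench, 150 mm long, 7 mm thick, lying on the table by the wheel end of the vise; bystander. Origin: middle of its underside.
There are look-alikes about, which are no part of the job. Leave any black, brown or green look-alike of the block alone.

How it is judged:
By the outcome, as a careful person would: the job done as asked, in the order asked, and still so for the second after the job is handed in, with the robot touching nothing.
It also fails if it takes over 72 s, if anything falls off the work surface, if the arm or the gripper's body presses on something with over 40 N, if the wrist force passes 120 N, or if a joint passes its speed limit or range.

## Working session

There is one attempt and no reset: what is moved stays moved. The work goes in short steps, Python scripts to look and compute and a tool call to move; the robot and the scene stay as the last step left them, time stands still between calls to the robot, and variables do not carry over. Pictures are saved under pics/ and viewed, about 8 in all and at most 12, crops included, and the job is handed in when it is done.

Besides the shell and the picture viewer there is one more tool, called by a JSON object that holds its "method" and its "body", one argument or row to a line. apply_moves: Moves the arm, as the interface text tells. Its arguments: {"type":"object","properties":{"moves":{"type":"array","items":{"type":"object","properties":{"travel":{"type":"array","items":{"type":"number"}},"angular":{"type":"array","items":{"type":"number"}},"hand":{"type":"number"}}}}},"required":["moves"]}

```bash
mkdir -p pics; ls; cat > h.py <<'E'
import numpy as np, cv2
from bench import bot
def world(im,u,v,z=None):
    d=im["z_map"][int(v),int(u)] if z is None else z
    p=np.array([(u-im["cx"])/im["fx"]*d,(v-im["cy"])/im["fy"]*d,d,1.]); return (im["cam_to_world"]@p)[:3]
def cloud(im):
    v,u=np.mgrid[:400,:640]; d=im["z_map"]
    P=np.stack([(u-im["cx"])/im["fx"]*d,(v-im["cy"])/im["fy"]*d,d,np.ones_like(d)],-1)
    return (P@im["cam_to_world"].T)[...,:3]
E
python3 - <<'E'
from h import *
print(bot.state())
for n in("scene","top"):
    im=bot.get_image(n); np.savez(n+".npz",**im); cv2.imwrite(f"pics/{n}0.png",im["frame"]); print(n,im["cam_to_world"].round(3),im["fx"])
E
```

```text
pics
{'time': 0.0, 'qpos': array([60.62028009, 26.83778373, -0.6641942 , 91.88189664,  0.34354327,
       61.38540533, -3.22566194]), 'qvel': array([ 0.00937721,  0.00318937, -0.11162596, -0.07442412, -0.04675376,
        0.02313647, -0.03008846]), 'effort': array([-5.62735495e-04, -5.32387626e+01,  2.12576048e-02, -2.51302886e+01,
        1.13479714e-02,  7.91189581e-03,  1.63296523e-07]), 'tool_pos': array([ 0.29390057, -0.57907951,  0.20511111]), 'tool_rot': array([-1.79897139e+02,  7.22979475e-03,  2.69117934e+01]), 'contact_force': array([ 0.02069314, -0.60208051, -0.2674345 ]), 'ft_torque': array([-0.00387082, -0.0975775 , -0.01437172]), 'width': 0.08546616595660306}
scene [[ 0.788  0.381 -0.484  1.159]
 [ 0.616 -0.479  0.625 -0.62 ]
 [ 0.006 -0.791 -0.612  0.768]
 [ 0.     0.     0.     1.   ]] 509.39346729455013
top [[-0.069 -0.974  0.215  0.397]
 [-0.998  0.069 -0.011  0.07 ]
 [-0.004 -0.216 -0.976  0.978]
 [ 0.     0.     0.     1.   ]] 377.2353416828422
```

View pics/top0.png

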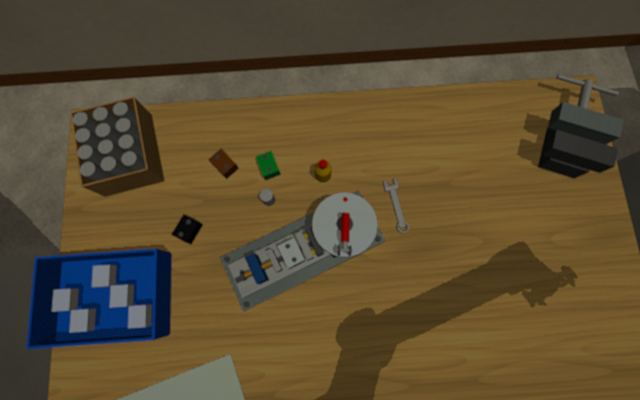

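View pics/scene0.png

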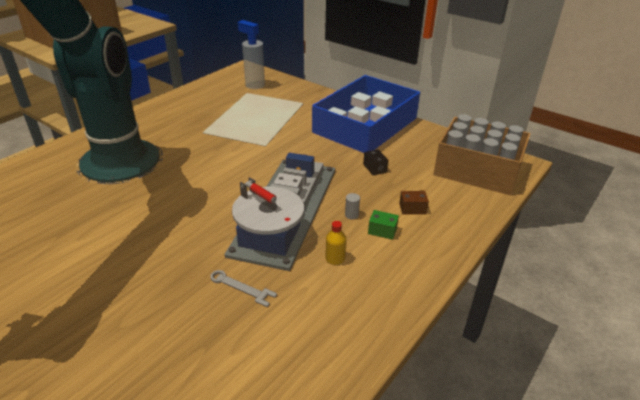

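The top view shows the wheel at about (345,224). The red handle runs from the clevis at (344,250) to about (346,212), and there is a red mark dot at (345,199). The bed runs down-left to the block (290,253) and the blue stop (255,268). The look-alikes are black (187,229), brown (224,163) and green (268,165), plus the bench vise at right and white cubes in the blue bin. The oil bottle is at (323,170), the bushing at (266,197) and the wrench at (397,207). The handle I want is the red bar over the wheel, not the red dot or the bottle cap.

```bash
cat > m.py <<'E'
from h import *
for n in("scene","top"):
    im=dict(np.load(n+".npz")); P=cloud(im); f=im["frame"].astype(int)
    hub0=np.array([.53,.05]) if n!="top" else world(im,345,224)[:2]
    if n=="top": print("hub rough",world(im,330,215),world(im,360,215))
    else:
        print(world(im,285,212))
        hub0=world(im,270,215)[:2]
    red=(f[...,2]>110)&(f[...,1]<60)&(f[...,0]<60)&(np.hypot(*(P[...,:2]-hub0).transpose(2,0,1))<.12)
    num,lab,st,c=cv2.connectedComponentsWithStats(red.astype(np.uint8))
    for i in range(1,num):
        if st[i,4]>3: q=P[lab==i]; print(n,"red",st[i],q.mean(0).round(4),q.min(0).round(3),q.max(0).round(3))
    w=(abs(P[...,2]-.094)<.006)&(np.hypot(*(P[...,:2]-hub0).transpose(2,0,1))<.14)
    q=P[w]; (cx,cy),r=cv2.minEnclosingCircle(q[:,:2].astype(np.float32)); print(n,"wheel",cx,cy,r,np.median(q[:,2]),len(q))
    cv2.imwrite(f"pics/{n}c.png",cv2.resize(im["frame"][(180,130)[n=="top"]:(290,310)[n=="top"],200:420],None,fx=3,fy=3,interpolation=2))
E
python3 m.py
```

```text
[0.58875524 0.02172827 0.09168134]
scene red [250 183  24  18 173] [0.5363 0.0068 0.1296] [ 0.493 -0.001  0.121] [0.568 0.028 0.136]
scene wheel 0.5886097550392151 0.019001606851816177 0.11637591570615768 0.09332393803479622 2379
hub rough [0.57142928 0.04266806 0.09235169] [ 0.56637055 -0.02889222  0.09245429]
top red [344 198   3   3   9] [0.608  0.0037 0.0931] [0.605 0.001 0.09 ] [0.611 0.006 0.096]
top red [343 213   6  29 143] [0.5332 0.0107 0.1327] [0.501 0.003 0.129] [0.566 0.019 0.136]
top wheel 0.5468608736991882 0.009372318163514137 0.07799916714429855 0.0935169706515 2923
```

View pics/topc.png

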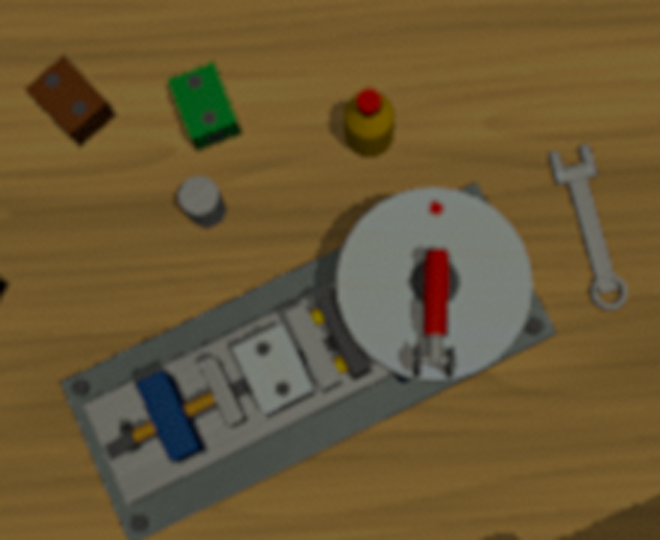

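{"method": "apply_moves", "body": {
  "moves": [
    {"travel":[0,0,-0.015],"angular":[0,0,0.188],"hand":100},
    {"travel":[0,0,-0.015],"angular":[0,0,0.188],"hand":100},
    {"travel":[0,0,-0.01],"angular":[0,0,0.188],"hand":100},
    {"travel":[0.016,-0.051,0],"angular":[0,0,0],"hand":100},
    {"travel":[0.016,-0.051,0],"angular":[0,0,0],"hand":100},
    {"travel":[0.016,-0.051,0],"angular":[0,0,0],"hand":100},
    {"travel":[0.016,-0.051,0],"angular":[0,0,0],"hand":100},
    {"travel":[0.016,-0.051,0],"angular":[0,0,0],"hand":100},
    {"travel":[0.016,-0.051,0],"angular":[0,0,0],"hand":100},
    {"travel":[0.016,-0.051,0],"angular":[0,0,0],"hand":100},
    {"travel":[0.016,-0.051,0],"angular":[0,0,0],"hand":100},
    {"travel":[0.016,-0.051,0],"angular":[0,0,0],"hand":100},
    {"travel":[0.016,-0.051,0],"angular":[0,0,0],"hand":100}
  ]
}}

```text
time: 1.72
tool_pos: [0.5069, -0.0755, 0.2426]
tool_rot: [-179.7, 0.4, -6.3]
contact_force: [0.8, 0.1, -0.6]
width: 0.0852
```

{"method": "apply_moves", "body": {
  "moves": [
    {"travel":[0.014,-0.045,0],"angular":[0,0,0],"hand":100},
    {"travel":[0.012,-0.04,0],"angular":[0,0,0],"hand":100},
    {"travel":[0,0,0],"angular":[0,0,0],"hand":60}
  ]
}}

```text
time: 2.1
tool_pos: [0.543, 0.0141, 0.2419]
tool_rot: [-179.6, 0.5, -5.8]
contact_force: [-0.9, -1.2, -0.1]
width: 0.07
```

```bash
python3 - <<'E'
from h import *
s=bot.state(); print(s["tool_pos"],s["tool_rot"],s["qpos"])
im=bot.get_image("wrist"); np.savez("w1.npz",**im); cv2.imwrite("pics/w1.png",im["frame"])
P=cloud(im); f=im["frame"].astype(int)
red=(f[...,2]>90)&(f[...,1]<60)&(f[...,0]<60)&(P[...,2]<.2)&(P[...,2]>.11)
q=P[red]; print(len(q),q.mean(0),q.min(0),q.max(0))
t=q[q[:,2]>np.percentile(q[:,2],70)]; vx,vy,x0,y0=cv2.fitLine(t[:,:2].astype(np.float32),cv2.DIST_L2,0,.001,.001).ravel(); print("line",vx,vy,x0,y0,np.degrees(np.arctan(vy/vx)))
w=(abs(P[...,2]-.094)<.004)&(np.hypot(P[...,0]-.547,P[...,1]-.009)<.1); (cx,cy),r=cv2.minEnclosingCircle(P[w][:,:2].astype(np.float32)); print(cx,cy,r,w.sum())
E
```

```text
[0.54298328 0.01414358 0.2419126 ] [-179.6219358     0.50622602   -5.84457527] [   7.67411928   15.67714666  -14.84718108  103.56725671    3.96545738
   61.72506245 -104.39777408]
668 [0.53463287 0.01301086 0.13254602] [0.50327036 0.00089737 0.1267227 ] [0.56844422 0.02362185 0.13594642]
line 0.9960399 -0.088907175 0.53331596 0.013017035 -5.1007404
0.549128532409668 0.010470905341207981 0.07779835164546967 14368
```

View pics/w1.png

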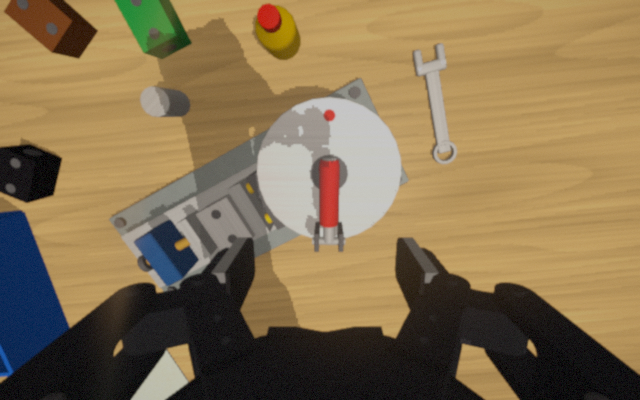

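The wrist view confirms it: wheel at (330,168), handle at (330,190) pointing from the clevis (330,238) towards the mark dot (330,116). Next I descend and grip.

{"method": "apply_moves", "body": {
  "moves": [
    {"travel":[0,0.003,0.045],"angular":[0,0,0],"hand":60},
    {"travel":[0,0,0.045],"angular":[0,0,0],"hand":60},
    {"travel":[0,0,0.03],"angular":[0,0,0],"hand":60},
    {"travel":[0,0,0.01],"angular":[0,0,0],"hand":60},
    {"travel":[0,0,0],"angular":[0,0,0],"hand":60}
  ]
}}

```text
time: 2.78
tool_pos: [0.5405, 0.0014, 0.1091]
tool_rot: [-179.9, 0.5, -6.6]
contact_force: [0.3, -0.5, -0.0]
width: 0.0513
```

{"method": "apply_moves", "body": {
  "moves": [
    {"travel":[0.002,-0.009,0.004],"angular":[0,0,-0.02],"hand":60},
    {"travel":[0,0,0],"angular":[0,0,0],"hand":60}
  ]
}}

```text
time: 3.02
tool_pos: [0.5453, 0.0104, 0.1071]
tool_rot: [-179.9, 0.2, -5.4]
contact_force: [0.9, -1.5, 0.9]
width: 0.0513
```

{"method": "apply_moves", "body": {
  "moves": [
    {"travel":[-0.001,0,0.002],"angular":[0,0,0],"hand":30},
    {"travel":[0,0,0],"angular":[0,0,0],"hand":0},
    {"travel":[0,0,0],"angular":[0,0,0],"hand":0},
    {"travel":[0,0,0],"angular":[0,0,0],"hand":0}
  ]
}}

```text
time: 3.52
tool_pos: [0.5464, 0.0107, 0.1085]
tool_rot: [-179.9, -0.1, -5.4]
contact_force: [-0.5, 0.1, -0.3]
width: 0.0001
```

```bash
python3 - <<'E'
from h import *
s=bot.state(); print(s["tool_pos"],s["tool_rot"],s["width"],s["contact_force"])
a=bot.get_image("wrist")["frame"]; b=bot.get_image("scene")["frame"]
cv2.imwrite("pics/w2.png",np.hstack([cv2.resize(a[50:350,120:520],(500,375)),cv2.resize(b[130:280,200:320],(300,375))]))
E
```

```text
[0.54640988 0.01074047 0.10848768] [-1.79900847e+02 -8.54482872e-02 -5.35007149e+00] 0.0001468131645402557 [-0.50445548  0.09456736 -0.26452901]
```

View pics/w2.png

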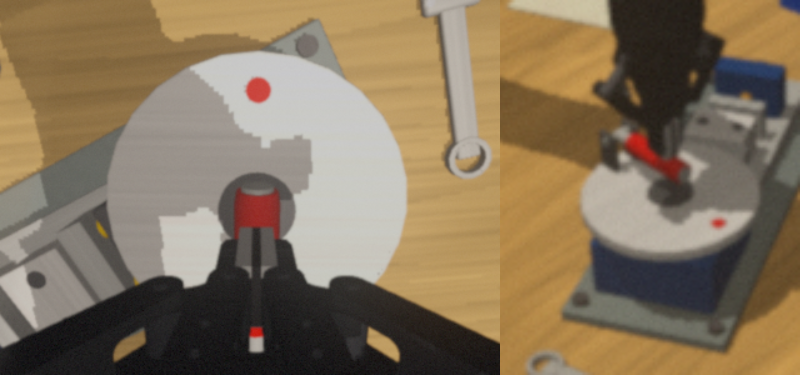

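```bash
python3 - <<'E'
from h import *
im=bot.get_image("wrist"); P=cloud(im); f=im["frame"]
for v in range(190,350,8): print(v,[(u,(P[v,u]*1000).round().astype(int).tolist(),f[v,u].tolist()) for u in (308,325,340)])
print(bot.pinch_z)
E
```

```text
190 [(308, [568, 19, 95], [140, 146, 152]), (325, [568, 9, 97], [76, 80, 84]), (340, [566, -1, 94], [135, 143, 149])]
198 [(308, [564, 20, 98], [77, 79, 86]), (325, [570, 8, 124], [86, 90, 94]), (340, [562, 0, 96], [74, 80, 85])]
206 [(308, [566, 18, 125], [56, 59, 94]), (325, [568, 9, 133], [85, 93, 126]), (340, [567, 1, 130], [43, 48, 130])]
214 [(308, [563, 18, 128], [44, 46, 106]), (325, [564, 9, 134], [34, 39, 151]), (340, [562, 1, 130], [42, 50, 137])]
222 [(308, [559, 18, 129], [42, 44, 107]), (325, [560, 9, 135], [43, 48, 154]), (340, [558, 2, 130], [40, 46, 135])]
230 [(308, [554, 19, 128], [41, 44, 107]), (325, [556, 10, 134], [37, 39, 144]), (340, [554, 2, 131], [41, 47, 134])]
238 [(308, [550, 19, 129], [40, 41, 105]), (325, [557, 10, 148], [37, 41, 45]), (340, [550, 2, 132], [39, 42, 130])]
246 [(308, [553, 18, 147], [41, 44, 45]), (325, [556, 10, 155], [37, 40, 39]), (340, [552, 3, 147], [60, 63, 65])]
254 [(308, [553, 17, 155], [54, 56, 58]), (325, [556, 10, 164], [31, 35, 37]), (340, [556, 3, 164], [76, 81, 84])]
262 [(308, [558, 16, 172], [58, 61, 68]), (325, [557, 9
[... 519 characters left out ...]
302 [(308, [563, 13, 206], [28, 30, 31]), (325, [539, 11, 172], [33, 37, 39]), (340, [560, 5, 203], [31, 32, 34])]
310 [(308, [561, 14, 207], [18, 25, 23]), (325, [536, 11, 172], [37, 41, 45]), (340, [558, 5, 204], [24, 27, 22])]
318 [(308, [558, 14, 207], [25, 23, 28]), (325, [504, 14, 134], [19, 31, 198]), (340, [557, 5, 206], [23, 20, 23])]
326 [(308, [555, 15, 205], [25, 25, 25]), (325, [496, 15, 131], [167, 174, 181]), (340, [554, 6, 205], [27, 31, 30])]
334 [(308, [556, 14, 210], [23, 22, 23]), (325, [556, 10, 210], [26, 27, 29]), (340, [555, 6, 210], [23, 22, 24])]
342 [(308, [556, 14, 213], [20, 24, 23]), (325, [556, 10, 214], [26, 20, 21]), (340, [557, 6, 214], [22, 24, 24])]
0.0187
```

```bash
python3 - <<'E'
from h import *
print(bot.state()["tool_pos"])
im=dict(np.load("w1.npz")); P=cloud(im)
for u,v in((245,242),(248,245),(405,242),(250,262),(235,250),(410,255),(420,250)): print(u,v,P[v,u].round(4))
m=(P[...,2]>.2); q=P[m]; print("lowest finger pts",np.sort(q[:,2])[:5], "hist",np.histogram(q[:,2],bins=np.arange(.2,.36,.01)))
im=bot.get_image("wrist"); P=cloud(im); m=(P[...,2]>.137)&(abs(P[...,0]-.55)<.02); print(np.histogram(P[m][:,2],bins=np.arange(.137,.2,.004)))
T=im["cam_to_world"]; print(T.round(3))
s=bot.get_image("scene"); Q=cloud(s); d=s["frame"].astype(int); k=(abs(Q[...,0]-.546)<.03)&(abs(Q[...,1]-.01)<.035)&(Q[...,2]>.1)&(d.max(-1)<75)
v,u=np.nonzero(k)
for vv in range(v.min(),v.max()+1,3): 
    r=Q[vv][k[vv]]; 
    if len(r): print(vv,len(r),r.mean(0).round(3))
cv2.imwrite("pics/s2.png",cv2.resize(s["frame"][110:240,200:340],None,fx=5,fy=4.6,interpolation=2))
E
```

```text
[0.54651447 0.01073204 0.10817689]
245 242 [0.5573 0.0486 0.2856]
248 245 [0.5555 0.0477 0.2852]
405 242 [ 0.5496 -0.0235  0.2845]
250 262 [0.5457 0.049  0.2827]
235 250 [0.5577 0.0505 0.2944]
410 255 [ 0.5501 -0.0221  0.2983]
420 250 [ 0.5501 -0.0272  0.2947]
lowest finger pts [0.27461316 0.27464077 0.27488207 0.27516934 0.27522618] hist (array([    0,     0,     0,     0,     0,     0,     0,   211,   901,
        1160,  1256,  1153,  6015,  7738, 11474]), array([0.2 , 0.21, 0.22, 0.23, 0.24, 0.25, 0.26, 0.27, 0.28, 0.29, 0.3 ,
       0.31, 0.32, 0.33, 0.34, 0.35]))
(array([  72,  157,  193,  208,  220,  256,  215,  155,  550,  190,  797,
       1264, 1697, 3058, 1568]), array([0.137, 0.141, 0.145, 0.149, 0.153, 0.157, 0.161, 0.165, 0.169,
       0.173, 0.177, 0.181, 0.185, 0.189, 0.193, 0.197]))
[[-0.093 -0.962 -0.256  0.61 ]
 [-0.996  0.09   0.026  0.004]
 [-0.002  0.257 -0.966  0.277]
 [ 0.     0.     0.     1.   ]]
0 33 [0.525 0.007 0.52 ]
3 35 [0.529 0.005 0.517]
6 37 [0.533 0.006 0.512]
9 34 [0.538 0.007 0.508]
12 33 [0.544 0.009 0.504]
15 32 [0.547 0.011 0.499]
18 32 [0.548 
[... 731 characters left out ...]
 6 [0.551 0.005 0.306]
123 6 [ 0.538 -0.022  0.307]
126 22 [ 0.557 -0.017  0.305]
129 19 [ 0.557 -0.021  0.3  ]
132 16 [ 0.562 -0.019  0.295]
135 16 [ 0.563 -0.019  0.289]
138 13 [ 0.564 -0.018  0.282]
141 11 [ 0.564 -0.02   0.277]
144 16 [ 0.562 -0.013  0.266]
147 21 [0.564 0.    0.254]
150 27 [0.558 0.003 0.244]
153 23 [0.56  0.003 0.237]
156 23 [0.56  0.    0.232]
159 23 [0.56  0.001 0.225]
162 27 [0.559 0.004 0.215]
165 28 [0.558 0.008 0.206]
168 25 [0.557 0.011 0.197]
171 19 [0.554 0.007 0.19 ]
174 19 [0.556 0.002 0.186]
177 17 [ 0.556 -0.002  0.181]
180 17 [ 0.556 -0.003  0.174]
183 12 [0.552 0.006 0.16 ]
186 12 [0.553 0.005 0.154]
189 9 [0.553 0.002 0.147]
192 2 [ 0.554 -0.002  0.142]
```

View pics/s2.png

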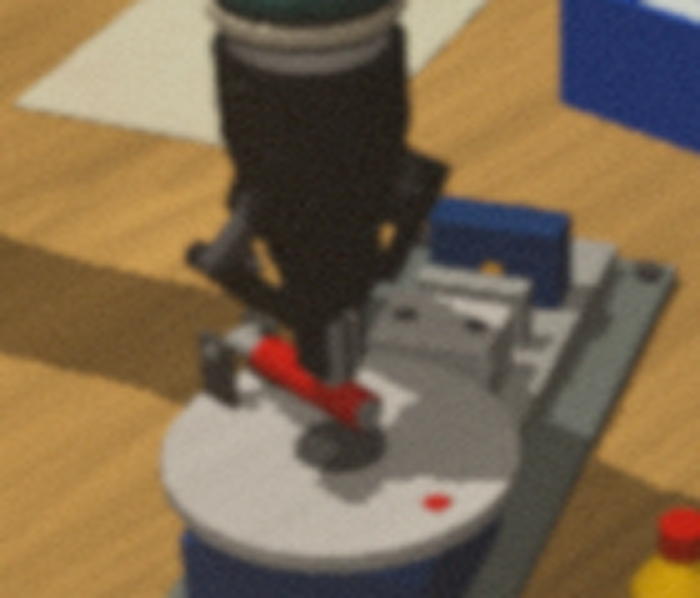

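The scene picture shows the shut fingers standing above the handle. Both cameras put the tips at z≈0.137, while the reported TCP is at 0.108, so the reading is about 28 mm too low. Offsets in x and y agree. I'll open, go down about 28 mm while watching the force, and then grip.

{"method": "apply_moves", "body": {
  "moves": [
    {"travel":[0,0,-0.01],"angular":[0,0,0],"hand":60},
    {"travel":[0,0,0],"angular":[0,0,0],"hand":60},
    {"travel":[0,0,0],"angular":[0,0,0],"hand":60},
    {"travel":[-0.002,0,0.015],"angular":[0,0,0],"hand":60},
    {"travel":[-0.001,0,0.015],"angular":[0,0,0],"hand":60},
    {"travel":[0,0,0.005],"angular":[0,0,0],"hand":60},
    {"travel":[0,0,0],"angular":[0,0,0],"hand":60}
  ]
}}

```text
time: 4.65
tool_pos: [0.541, 0.0109, 0.079]
tool_rot: [-179.9, 0.2, -5.3]
contact_force: [-0.1, -0.1, -0.6]
width: 0.0513
```

```bash
python3 - <<'E'
from h import *
s=bot.state(); print(s["tool_pos"],s["width"])
for n in("wrist","scene"):
    im=bot.get_image(n); P=cloud(im); d=im["frame"].astype(int)
    k=(abs(P[...,0]-.546)<.02)&(abs(P[...,1]-.01)<.07)&(P[...,2]>.105)&(d.max(-1)<75); print(n,np.sort(P[k][:,2])[:200:20])
E
```

```text
[0.54104353 0.01091637 0.07900339] 0.05129629053500786
wrist [0.10957962 0.11180023 0.11281264 0.11344461 0.11419025 0.1146961
 0.11520383 0.11586918 0.11625106 0.11664936]
scene [0.1080635  0.11675856 0.12121698 0.1243585  0.12790532 0.13068031
 0.13411139 0.13727021 0.14093494 0.14414561]
```

{"method": "apply_moves", "body": {
  "moves": [
    {"travel":[0,0,0],"angular":[0,0,0],"hand":10},
    {"travel":[0,0,0],"angular":[0,0,0],"hand":0},
    {"travel":[0,0,0],"angular":[0,0,0],"hand":0}
  ]
}}

```text
time: 5.12
tool_pos: [0.5421, 0.0111, 0.0806]
tool_rot: [-179.9, 0.1, -5.4]
contact_force: [-0.5, 1.0, -1.4]
width: 0.0174
```

{"method": "apply_moves", "body": {
  "moves": [
    {"travel":[-0.001,0,-0.01],"angular":[0,0,0],"hand":0},
    {"travel":[-0.003,0,-0.01],"angular":[0,0,0],"hand":0},
    {"travel":[-0.004,0,-0.009],"angular":[0,0,0],"hand":0}
  ]
}}

```text
time: 5.5
tool_pos: [0.5319, 0.0122, 0.1084]
tool_rot: [-179.9, 0.3, -5.4]
contact_force: [0.7, 1.4, -14.4]
width: 0.017
```

{"method": "apply_moves", "body": {
  "moves": [
    {"travel":[-0.006,0,-0.009],"angular":[0,0,0],"hand":0},
    {"travel":[-0.007,0,-0.008],"angular":[0,0,0],"hand":0},
    {"travel":[-0.008,0,-0.006],"angular":[0,0,0],"hand":0}
  ]
}}

```text
time: 5.88
tool_pos: [0.507, 0.0146, 0.1314]
tool_rot: [-179.9, 0.6, -5.4]
contact_force: [0.9, 1.6, -18.5]
width: 0.0165
```

{"method": "apply_moves", "body": {
  "moves": [
    {"travel":[-0.008,0,-0.007],"angular":[0,0,0],"hand":0},
    {"travel":[-0.009,0,-0.003],"angular":[0,0,0],"hand":0},
    {"travel":[-0.007,0,-0.001],"angular":[0,0,0],"hand":0}
  ]
}}

```text
time: 6.25
tool_pos: [0.481, 0.0173, 0.1416]
tool_rot: [-179.8, 0.6, -5.3]
contact_force: [8.8, 2.8, -26.3]
width: 0.0129
```

```bash
python3 - <<'E'
from h import *
s=bot.state(); print(s["tool_pos"],s["tool_rot"],s["contact_force"])
a=bot.get_image("wrist")["frame"]; b=bot.get_image("scene")["frame"]
cv2.imwrite("pics/w3.png",np.hstack([cv2.resize(a[50:350,120:520],(400,375)),cv2.resize(b[110:260,200:350],(375,375))]))
E
```

```text
[0.48101436 0.01731121 0.141556  ] [-179.82148773    0.5732372    -5.27849505] [  8.77009847   2.81935746 -26.31213545]
```

View pics/w3.png

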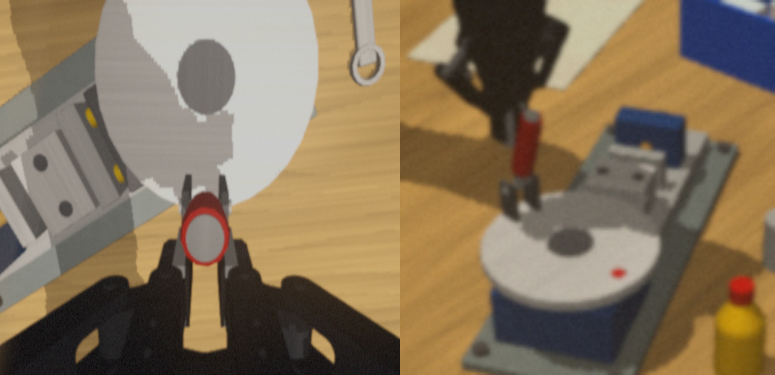

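The handle stands nearly upright, but the pads hold it only by their front edge (width 13 mm). I'll open and measure it before regrasping.

{"method": "apply_moves", "body": {
  "moves": [
    {"travel":[0,0,0],"angular":[0,0,0],"hand":60},
    {"travel":[0,0,0],"angular":[0,0,0],"hand":60}
  ]
}}

```text
time: 6.6
tool_pos: [0.4831, 0.0166, 0.1469]
tool_rot: [-179.9, 0.3, -5.3]
contact_force: [0.2, -0.3, 0.3]
width: 0.0359
```

```bash
cat > hd.py <<'E'
from h import *
def handle(show=True):
    s=bot.state(); print("tcp",s["tool_pos"].round(4),s["tool_rot"].round(1),s["contact_force"].round(1),s["width"])
    for n in("wrist","scene","top"):
        im=bot.get_image(n); P=cloud(im); f=im["frame"].astype(int)
        k=(f[...,2]>70)&(f[...,2]>2*f[...,1])&(f[...,2]>2*f[...,0])&(P[...,2]>.115)&(P[...,2]<.22)&(np.hypot(P[...,0]-.548,P[...,1]-.01)<.12)
        q=P[k]
        if len(q)<5: print(n,len(q));continue
        print(n,len(q),q.min(0).round(3),q.max(0).round(3))
        if n!="wrist":
            for a in np.arange(.13,.22,.02):
                r=q[abs(q[:,2]-a)<.01]
                if len(r): print("  z",a.round(2),len(r),r.mean(0).round(4))
        else: # cap centre
            t=q[q[:,2]>q[:,2].max()-.008]; print("  rim",(t[:,:2].min(0)+t[:,:2].max(0))/2, t[:,2].mean())
if __name__=="__main__": handle()
E
python3 hd.py
```

```text
tcp [0.4831 0.0166 0.1469] [-179.9    0.3   -5.3] [ 0.2 -0.3  0.3] 0.03589329475746374
wrist 538 [0.501 0.005 0.199] [0.519 0.023 0.208]
  rim [0.50972247 0.01448395] 0.20432950168640807
scene 172 [0.486 0.005 0.141] [0.52  0.016 0.203]
  z 0.15 46 [0.4983 0.0096 0.1513]
  z 0.17 58 [0.5048 0.0087 0.1705]
  z 0.19 56 [0.5116 0.0083 0.1904]
  z 0.21 12 [0.514  0.0089 0.2008]
top 0
```

{"method": "apply_moves", "body": {
  "moves": [
    {"travel":[0.015,0,0.01],"angular":[0,0,0],"hand":60},
    {"travel":[0.003,0,0.003],"angular":[0,0,0],"hand":60},
    {"travel":[0,0,0],"angular":[0,0,0],"hand":20},
    {"travel":[0,0,0],"angular":[0,0,0],"hand":0},
    {"travel":[0,0,0],"angular":[0,0,0],"hand":0}
  ]
}}

```text
time: 7.38
tool_pos: [0.5022, 0.0153, 0.1319]
tool_rot: [-179.9, 0.4, -5.3]
contact_force: [-0.1, -0.4, 0.5]
width: 0.0179
```

{"method": "apply_moves", "body": {
  "moves": [
    {"travel":[-0.008,0,-0.002],"angular":[0,0,0],"hand":0},
    {"travel":[-0.008,0,-0.001],"angular":[0,0,0],"hand":0},
    {"travel":[-0.006,0,0],"angular":[0,0,0],"hand":0},
    {"travel":[-0.003,0,0],"angular":[0,0,0],"hand":0}
  ]
}}

```text
time: 7.88
tool_pos: [0.4893, 0.0167, 0.1355]
tool_rot: [-179.6, -1.3, -5.3]
contact_force: [10.2, 0.2, -12.0]
width: 0.0178
```

```bash
python3 hd.py
```

```text
tcp [0.4893 0.0167 0.1355] [-179.6   -1.3   -5.3] [ 10.2   0.2 -12. ] 0.01775204789649051
wrist 2100 [0.479 0.006 0.149] [0.502 0.027 0.21 ]
  rim [0.49270486 0.01619624] 0.20658505835798072
scene 134 [0.484 0.003 0.144] [0.506 0.021 0.208]
  z 0.15 35 [0.4941 0.011  0.1512]
  z 0.17 34 [0.4986 0.0133 0.1694]
  z 0.19 42 [0.5    0.0132 0.1902]
  z 0.21 23 [0.5005 0.0121 0.2042]
top 0
```

{"method": "apply_moves", "body": {
  "moves": [
    {"travel":[-0.006,0,0.002],"angular":[0,-0.02,0],"hand":0},
    {"travel":[-0.006,0,0.001],"angular":[0,0,0],"hand":0},
    {"travel":[-0.004,0,0],"angular":[0,0,0],"hand":0}
  ]
}}

```text
time: 8.4
tool_pos: [0.4888, 0.0168, 0.1357]
tool_rot: [-179.4, -2.1, -5.3]
contact_force: [12.4, 0.6, -18.8]
width: 0.0177
```

```bash
python3 hd.py
```

```text
tcp [0.4888 0.0168 0.1357] [-179.4   -2.1   -5.3] [ 12.4   0.6 -18.8] 0.01767967539789364
wrist 2121 [0.475 0.007 0.149] [0.501 0.027 0.21 ]
  rim [0.49124795 0.01641271] 0.20680693494851957
scene 131 [0.482 0.005 0.144] [0.503 0.023 0.208]
  z 0.15 38 [0.4932 0.0106 0.1512]
  z 0.17 33 [0.4973 0.0133 0.17  ]
  z 0.19 37 [0.4982 0.0127 0.1907]
  z 0.21 23 [0.4982 0.0128 0.2038]
top 0
```

{"method": "apply_moves", "body": {
  "moves": [
    {"travel":[0,0,0],"angular":[0,0,0],"hand":60},
    {"travel":[0,0,0],"angular":[0,0.03,0],"hand":60},
    {"travel":[0,0,0],"angular":[0,0,0],"hand":60}
  ]
}}

```text
time: 8.93
tool_pos: [0.4875, 0.0167, 0.1356]
tool_rot: [-179.4, -3.9, -5.3]
contact_force: [0.1, -0.8, 0.6]
width: 0.0512
```

```bash
cat >> hd.py <<'E'
    for n in("wrist","scene"):
        im=bot.get_image(n); P=cloud(im); f=im["frame"].astype(int)
        k=(f[...,2]>60)&(f[...,2]>2*f[...,1])&(f[...,2]>2*f[...,0])&(P[...,2]>.14)&(P[...,2]<.203)&(np.hypot(P[...,0]-.548,P[...,1]-.01)<.12)
        q=P[k]
        from scipy.optimize import least_squares
        def res(p): # cylinder radius 10 mm
            d=np.array([p[2],p[3],1]); d/=np.linalg.norm(d); w=q-np.array([p[0],p[1],.17]); return (np.linalg.norm(np.cross(w,d),axis=1)-.01)*1e3
        c=q.mean(0)-np.r_[(im["cam_to_world"][:2,3]-q.mean(0)[:2])/np.linalg.norm(im["cam_to_world"][:2,3]-q.mean(0)[:2])*.01,0]
        r=least_squares(res,[c[0],c[1],0,0],loss="soft_l1"); p=r.x; print(n,"cyl at z.17",p[:2].round(4),"tilt x,y deg",np.degrees(p[2:]).round(1),"rms",np.sqrt((r.fun**2).mean()).round(2))
E
python3 hd.py
cat > cylpic.py <<'E'
from h import *
a=bot.get_image("scene")["frame"]; cv2.imwrite("pics/s4.png",cv2.resize(a[110:240,190:330],None,fx=5,fy=4.6,interpolation=2))
E
python3 cylpic.py
```

```text
File "hd.py", line 17
    for n in("wrist","scene"):
IndentationError: unexpected indent
```

View pics/s4.png

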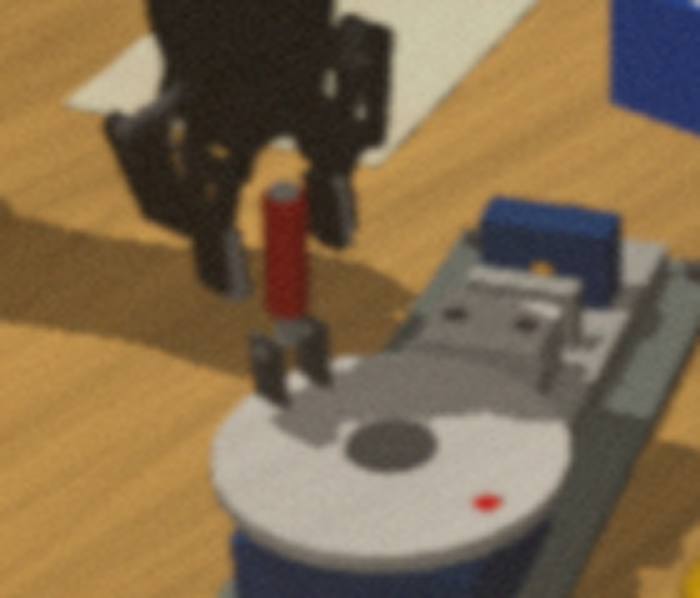

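Upright: the handle at (285,250) is vertical in the crop, between the open fingers. I'll correct the tool tilt and fit the handle axis.

```bash
python3 - <<'E'
t=open('hd.py').read(); a,b=t.split('if __name__=="__main__": handle()\n'); open('hd.py','w').write(a+b+'if __name__=="__main__": handle()\n')
E
python3 hd.py | grep -E "tcp|cyl"
```

```text
tcp [0.4879 0.0167 0.1357] [-179.4   -3.9   -5.3] [-0.3  0.6  1.3] 0.051062532270271375
wrist cyl at z.17 [0.4873 0.0169] tilt x,y deg [ 4.1 -0.5] rms 0.18
scene cyl at z.17 [0.4889 0.0174] tilt x,y deg [ 3.5 -0.8] rms 1.46
```

{"method": "apply_moves", "body": {
  "moves": [
    {"travel":[0,0,0],"angular":[-0.008,-0.06,0],"hand":60},
    {"travel":[0,0,0],"angular":[0,0,0],"hand":60}
  ]
}}

```text
time: 9.48
tool_pos: [0.4887, 0.0166, 0.1357]
tool_rot: [-179.9, -0.4, -5.3]
contact_force: [-0.9, 0.9, -0.2]
width: 0.0515
```

```bash
python3 hd.py | grep -E "tcp|cyl"
```

```text
tcp [0.4887 0.0166 0.1357] [-179.9   -0.4   -5.3] [-0.9  0.9 -0.2] 0.051518471608383756
wrist cyl at z.17 [0.4873 0.0168] tilt x,y deg [ 4.1 -0.5] rms 0.21
scene cyl at z.17 [0.4889 0.0178] tilt x,y deg [ 4. -0.] rms 1.54
```

{"method": "apply_moves", "body": {
  "moves": [
    {"travel":[0,0,0],"angular":[0,0,0],"hand":20},
    {"travel":[0,0,0],"angular":[0,0,0],"hand":0},
    {"travel":[0,0,0],"angular":[0,0,0],"hand":0},
    {"travel":[-0.012,0,0],"angular":[0,0,0],"hand":0},
    {"travel":[-0.012,0,0],"angular":[0,0,0],"hand":0}
  ]
}}

```text
time: 10.35
tool_pos: [0.4812, 0.0176, 0.1369]
tool_rot: [-179.5, -2.7, -5.3]
contact_force: [53.3, -4.1, -55.2]
width: 0.0175
```

```bash
python3 hd.py | grep -E "tcp|cyl"
```

```text
tcp [0.4812 0.0176 0.1369] [-179.5   -2.7   -5.3] [ 53.3  -4.1 -55.2] 0.01746809066167281
wrist cyl at z.17 [0.4833 0.0172] tilt x,y deg [-0.9  0. ] rms 0.39
scene cyl at z.17 [0.4845 0.0172] tilt x,y deg [-1.1 -1.2] rms 1.65
```

Upright against the stop (tilt about -1°), but with high preload. I'll relax that and start cranking.

{"method": "apply_moves", "body": {
  "moves": [
    {"travel":[0.003,0,0.001],"angular":[-0.008,-0.04,0],"hand":0},
    {"travel":[0,0,0],"angular":[0,0,0],"hand":0},
    {"travel":[0,0,0],"angular":[0,0,0],"hand":0}
  ]
}}

```text
time: 10.98
tool_pos: [0.4844, 0.017, 0.136]
tool_rot: [180.0, -0.1, -5.5]
contact_force: [0.0, -0.0, 1.0]
width: 0.0174
```

{"method": "apply_moves", "body": {
  "moves": [
    {"travel":[0.001,-0.01,0],"angular":[0,0,0],"hand":0},
    {"travel":[0.002,-0.01,0],"angular":[0,0,0],"hand":0},
    {"travel":[0.003,-0.01,0],"angular":[0,0,0],"hand":0}
  ]
}}

```text
time: 11.35
tool_pos: [0.4901, 0.0378, 0.136]
tool_rot: [179.4, 0.2, -6.0]
contact_force: [-5.4, -7.5, 7.6]
width: 0.0176
```

```bash
cat > th.py <<'E'
from h import *
s=bot.state(); C=np.array([.5491,.0110]); d=s["tool_pos"][:2]-C; r=np.hypot(*d)
y=np.radians(s["tool_rot"][2]); tx=np.array([np.cos(y),np.sin(y)]); ty=np.array([np.sin(y),-np.cos(y)])
phi=np.arctan2(d[1],d[0]); th=(np.radians(174.7)-phi)%(2*np.pi); f=s["contact_force"]
tan=np.array([np.sin(phi),-np.cos(phi)])
print(f"t {s['time']:.2f} th {th:.3f} r {r*1e3:.1f} z {s['tool_pos'][2]:.4f} rot {s['tool_rot'].round(1)} w {s['width']:.4f} Ftan {-f[:2]@tan:.1f} Frad_in {f[:2]@(-d/r):.1f} Fz {f[2]:.1f}")
import sys
st=float(sys.argv[1]) if len(sys.argv)>1 else .15
p=s["tool_pos"][:2]
for i in range(1,int(sys.argv[2])+1 if len(sys.argv)>2 else 7):
    a=phi-st*i; q=C+.065*np.array([np.cos(a),np.sin(a)]); e=q-p; p=q; print(f"[{e@tx:.4f}, {e@ty:.4f}]",end=" ")
print()
E
python3 th.py
```

```text
t 11.35 th 0.334 r 64.8 z 0.1360 rot [179.4   0.2  -6. ] w 0.0176 Ftan 9.1 Frad_in -1.8 Fz 7.6
[0.0036, -0.0090] [0.0051, -0.0083] [0.0063, -0.0075] [0.0073, -0.0064] [0.0082, -0.0053] [0.0089, -0.0040]
```

```bash
sed -i 's/{e@tx:.4f}, {e@ty:.4f}/{1.35*e@tx:.4f}, {1.35*e@ty:.4f}/' th.py; python3 th.py .13 6
```

```text
t 11.35 th 0.334 r 64.8 z 0.1360 rot [179.4   0.2  -6. ] w 0.0176 Ftan 9.1 Frad_in -1.8 Fz 7.6
[0.0041, -0.0106] [0.0056, -0.0099] [0.0069, -0.0091] [0.0080, -0.0081] [0.0090, -0.0070] [0.0098, -0.0058]
```

{"method": "apply_moves", "body": {
  "moves": [
    {"travel":[0.004,-0.011,0],"angular":[0,0,-0.01],"hand":0},
    {"travel":[0.0055,-0.01,0],"angular":[0,0,0],"hand":0},
    {"travel":[0.007,-0.009,0],"angular":[0,0,0],"hand":0},
    {"travel":[0.008,-0.008,0],"angular":[0,0,0],"hand":0},
    {"travel":[0.009,-0.007,0],"angular":[0,0,0],"hand":0}
  ]
}}

```text
time: 11.98
tool_pos: [0.5217, 0.0703, 0.1357]
tool_rot: [178.6, 0.9, -6.0]
contact_force: [-5.7, -7.5, 8.8]
width: 0.0174
```

```bash
python3 th.py .13 6
```

```text
t 11.97 th 1.045 r 65.3 z 0.1357 rot [178.6   0.9  -6. ] w 0.0174 Ftan 8.3 Frad_in 4.4 Fz 8.8
[0.0104, -0.0049] [0.0107, -0.0038] [0.0111, -0.0024] [0.0114, -0.0009] [0.0114, 0.0005] [0.0112, 0.0020]
```

{"method": "apply_moves", "body": {
  "moves": [
    {"travel":[0.0105,-0.005,0],"angular":[0.012,0.008,-0.01],"hand":0},
    {"travel":[0.011,-0.004,0],"angular":[0.006,0.004,0],"hand":0},
    {"travel":[0.011,-0.0025,0],"angular":[0.004,0.004,0],"hand":0},
    {"travel":[0.0115,-0.001,0],"angular":[0,0.004,0],"hand":0},
    {"travel":[0.0115,0.0005,0],"angular":[0,0.004,0],"hand":0},
    {"travel":[0.011,0.002,0],"angular":[0,0.004,0],"hand":0}
  ]
}}

```text
time: 12.72
tool_pos: [0.5763, 0.068, 0.1357]
tool_rot: [179.0, 0.7, -5.6]
contact_force: [-10.9, -2.9, 8.5]
width: 0.0174
```

```bash
python3 th.py .13 6
```

```text
t 12.72 th 1.924 r 63.2 z 0.1357 rot [179.    0.7  -5.6] w 0.0174 Ftan 8.6 Frad_in 7.3 Fz 8.5
[0.0113, 0.0023] [0.0098, 0.0059] [0.0089, 0.0071] [0.0079, 0.0082] [0.0068, 0.0092] [0.0055, 0.0100]
```

```bash
python3 - <<'E'
from h import *
im=bot.get_image("wrist"); np.savez("w5.npz",**im)
P=cloud(im); Q=P[(P[...,2]>.02)&(P[...,2]<.1)]
t=dict(np.load("top.npz")); a=im["frame"]; cv2.imwrite("pics/w5.png",np.hstack([a,cv2.resize(t["frame"][220:310,215:255],(160,400))]))
E
```

```text
(no output)
```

View pics/w5.png

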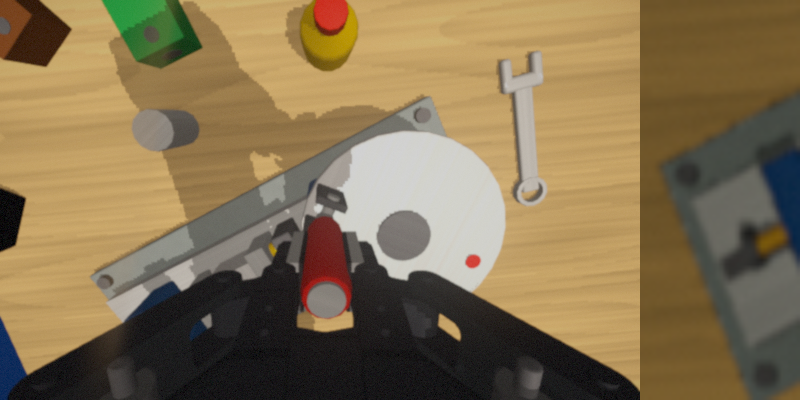

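```bash
python3 - <<'E'
from h import *
# bed axis from base plate pixels: use far corners screws in top image (221,259)->(380,238)... estimate with the bed edge
im=dict(np.load("top.npz")); P=cloud(im)
a=world(im,227,258);b=world(im,246,304);c=world(im,378,238);print(a,b,c)
hub=np.array([.5485,.011]); e=(a+b)[:2]/2-hub; print("stop-end mid dir",e,np.degrees(np.arctan2(e[1],e[0])))
for nm in("top.npz","w1.npz"):
    im=dict(np.load(nm));P=cloud(im);F=im["frame"].mean(-1)
    u=e/np.linalg.norm(e); n=np.array([-u[1],u[0]])
    rel=P[...,:2]-hub; y=rel@u; x=rel@n
    m=(abs(x)<.02)&(P[...,2]<.092)
    for y0 in np.arange(.085,.215,.004):
        k=m&(abs(y-y0)<.002)
        if k.sum(): print(f"{y0:.3f}:{np.median(P[k][:,2])*1e3:.0f}/{F[k].mean():.0f}",end=" ")
    print()
E
```

```text
[0.49368939 0.30876593 0.01804731] [0.37738497 0.26361587 0.01826746] [ 0.51737751 -0.07733062  0.02023424]
stop-end mid dir [-0.11296282  0.2751909 ] 112.3176084383619
0.085:71/50 0.089:68/44 0.093:30/57 0.097:54/81 0.101:71/101 0.105:71/105 0.109:71/106 0.113:70/103 0.117:30/79 0.121:30/79 0.125:70/120 0.129:69/123 0.133:69/122 0.137:70/117 0.141:70/105 0.145:70/93 0.149:70/108 0.153:69/121 0.157:70/122 0.161:69/122 0.165:70/110 0.169:29/80 0.173:29/77 0.177:30/85 0.181:42/73 0.185:67/100 0.189:68/102 0.193:68/99 0.197:58/84 0.201:31/80 0.205:32/83 0.209:31/82 0.213:31/83 
0.085:72/107 0.089:72/89 0.093:58/113 0.097:59/87 0.101:71/105 0.105:72/125 0.109:72/126 0.113:72/123 0.117:71/114 0.121:66/102 0.125:71/140 0.129:71/142 0.133:71/141 0.137:71/136 0.141:71/119 0.145:71/111 0.149:71/124 0.153:71/140 0.157:71/141 0.161:71/141 0.165:71/132 0.169:69/110 0.181:58/88 0.185:69/154 0.189:69/164 0.193:69/167 0.197:68/158 0.201:60/141 0.205:58/124 0.209:58/111 0.213:58/114
```

Initial gaps measured from the cameras: the jaw face is at 0.116, the block spans 0.123–0.168, and the stop face is at 0.182 along the bed. That is about 21 mm of travel, so contact should come near θ ≈ 4.1±0.5 rad. I can crank freely to about 3.4.

{"method": "apply_moves", "body": {
  "moves": [
    {"travel":[0.0105,0.0025,0],"angular":[0.008,0.006,0],"hand":0},
    {"travel":[0.01,0.005,0],"angular":[0,0.004,0],"hand":0},
    {"travel":[0.009,0.007,0],"angular":[0,0,0],"hand":0},
    {"travel":[0.008,0.008,0],"angular":[0,0,0],"hand":0},
    {"travel":[0.007,0.009,0],"angular":[0,0,0],"hand":0}
  ]
}}

```text
time: 13.4
tool_pos: [0.6049, 0.0384, 0.1358]
tool_rot: [179.6, 1.6, -5.4]
contact_force: [-9.0, 5.3, 5.2]
width: 0.0174
```

```bash
python3 th.py .13 7
```

```text
t 13.40 th 2.593 r 62.1 z 0.1358 rot [179.6   1.6  -5.4] w 0.0174 Ftan 8.7 Frad_in 5.7 Fz 5.2
[0.0086, 0.0080] [0.0040, 0.0107] [0.0025, 0.0111] [0.0011, 0.0113] [-0.0004, 0.0114] [-0.0019, 0.0112] [-0.0033, 0.0109]
```

```bash
sed -i 's/\.5491,\.0110/.5475,.0105/; s/\.065\*np/.0635*np/' th.py; python3 th.py .13 7
```

```text
t 13.40 th 2.597 r 63.8 z 0.1358 rot [179.6   1.6  -5.4] w 0.0174 Ftan 8.7 Frad_in 5.7 Fz 5.2
[0.0048, 0.0101] [0.0038, 0.0105] [0.0024, 0.0109] [0.0010, 0.0111] [-0.0004, 0.0111] [-0.0019, 0.0110] [-0.0033, 0.0106]
```

{"method": "apply_moves", "body": {
  "moves": [
    {"travel":[0.005,0.01,0],"angular":[0.004,0.012,0],"hand":0},
    {"travel":[0.004,0.0105,0],"angular":[0,0.008,0],"hand":0},
    {"travel":[0.0025,0.011,0],"angular":[0,0.004,0],"hand":0},
    {"travel":[0.001,0.011,0],"angular":[0,0.004,0],"hand":0},
    {"travel":[-0.0005,0.011,0],"angular":[0,0.004,0],"hand":0}
  ]
}}

```text
time: 14.02
tool_pos: [0.6116, 0.0044, 0.1359]
tool_rot: [-178.9, -0.5, -4.4]
contact_force: [4.0, 7.8, -3.0]
width: 0.0177
```

```bash
python3 th.py .13 5
```

```text
t 14.03 th 3.145 r 64.4 z 0.1359 rot [-178.9   -0.5   -4.4] w 0.0177 Ftan 8.1 Frad_in -3.2 Fz -3.0
[-0.0022, 0.0111] [-0.0024, 0.0109] [-0.0038, 0.0105] [-0.0051, 0.0099] [-0.0063, 0.0092]
```

{"method": "apply_moves", "body": {
  "moves": [
    {"travel":[-0.002,0.011,0],"angular":[-0.008,-0.004,0],"hand":0},
    {"travel":[-0.0025,0.011,0],"angular":[-0.004,0,0],"hand":0},
    {"travel":[-0.004,0.0105,0],"angular":[-0.004,0,0],"hand":0}
  ]
}}

```text
time: 14.4
tool_pos: [0.606, -0.017, 0.1358]
tool_rot: [-179.2, -1.0, -3.8]
contact_force: [6.6, 5.8, -4.6]
width: 0.0174
```

```bash
python3 th.py .13 5
```

```text
t 14.40 th 3.488 r 64.7 z 0.1358 rot [-179.2   -1.    -3.8] w 0.0174 Ftan 8.0 Frad_in -3.5 Fz -4.6
[-0.0062, 0.0095] [-0.0060, 0.0094] [-0.0072, 0.0085] [-0.0082, 0.0075] [-0.0091, 0.0064]
```

{"method": "apply_moves", "body": {
  "moves": [
    {"travel":[-0.006,0.0095,0],"angular":[-0.006,-0.01,0.01],"hand":0},
    {"travel":[-0.006,0.0095,0],"angular":[-0.004,-0.004,0.01],"hand":0}
  ]
}}

```text
time: 14.65
tool_pos: [0.5977, -0.0303, 0.1359]
tool_rot: [-179.5, -0.8, -4.7]
contact_force: [6.9, 5.2, -4.2]
width: 0.0174
```

```bash
python3 th.py .13 4
```

```text
t 14.65 th 3.732 r 64.7 z 0.1359 rot [-179.5   -0.8   -4.7] w 0.0174 Ftan 8.4 Frad_in -2.1 Fz -4.2
[-0.0082, 0.0078] [-0.0080, 0.0078] [-0.0089, 0.0067] [-0.0097, 0.0055]
```

{"method": "apply_moves", "body": {
  "moves": [
    {"travel":[-0.008,0.008,0],"angular":[-0.004,-0.006,0.004],"hand":0},
    {"travel":[-0.008,0.0075,0],"angular":[0,-0.004,0],"hand":0}
  ]
}}

```text
time: 14.9
tool_pos: [0.586, -0.0417, 0.1358]
tool_rot: [-179.5, -1.0, -4.8]
contact_force: [7.0, 3.2, -5.4]
width: 0.0175
```

```bash
python3 th.py .13 4
```

```text
t 14.90 th 3.985 r 64.9 z 0.1358 rot [-179.5   -1.    -4.8] w 0.0175 Ftan 7.6 Frad_in -1.6 Fz -5.4
[-0.0100, 0.0054] [-0.0096, 0.0056] [-0.0103, 0.0043] [-0.0108, 0.0029]
```

{"method": "apply_moves", "body": {
  "moves": [
    {"travel":[-0.0095,0.0055,0],"angular":[-0.004,-0.008,0.004],"hand":0},
    {"travel":[-0.0095,0.0055,0],"angular":[0,-0.004,0],"hand":0}
  ]
}}

```text
time: 15.15
tool_pos: [0.5722, -0.0497, 0.1359]
tool_rot: [-179.6, -1.2, -4.9]
contact_force: [10.5, 3.8, -7.0]
width: 0.0172
```

```bash
python3 th.py .13 4
```

```text
t 15.15 th 4.231 r 65.0 z 0.1359 rot [-179.6   -1.2   -4.9] w 0.0172 Ftan 11.2 Frad_in -0.5 Fz -7.0
[-0.0112, 0.0026] [-0.0107, 0.0031] [-0.0110, 0.0017] [-0.0111, 0.0002]
```

Tangential force has risen from about 8.2 to 11.2 N, which is roughly 40 N on the jaw. One more small row.

{"method": "apply_moves", "body": {
  "moves": [
    {"travel":[-0.01,0.003,0],"angular":[-0.004,-0.008,0],"hand":0}
  ]
}}

```text
time: 15.28
tool_pos: [0.5658, -0.0518, 0.1359]
tool_rot: [-179.7, -1.2, -4.9]
contact_force: [14.5, -1.1, -8.5]
width: 0.0172
```

```bash
python3 th.py .13 4
```

```text
t 15.28 th 4.334 r 64.9 z 0.1359 rot [-179.7   -1.2   -4.9] w 0.0172 Ftan 13.6 Frad_in -5.2 Fz -8.5
[-0.0113, 0.0016] [-0.0110, 0.0019] [-0.0111, 0.0005] [-0.0111, -0.0009]
```

Now at about 13.6 N tangential, a rise of about 5.5 N, so roughly 70–75 N on the jaw, and the knee-plus-angle estimate agrees. I'll stop, open the hand and look.

{"method": "apply_moves", "body": {
  "moves": [
    {"travel":[0,0,0],"angular":[0,0,0],"hand":0},
    {"travel":[0,0,0],"angular":[0,0,0],"hand":0}
  ]
}}

```text
time: 15.52
tool_pos: [0.5656, -0.052, 0.1357]
tool_rot: [-179.8, -1.2, -4.8]
contact_force: [0.8, -0.2, 2.4]
width: 0.0172
```

```bash
python3 th.py .13 1;python3 hd.py | grep -E "tcp|cyl"; python3 - <<'E'
from h import *
hub=np.array([.5485,.011]); u=np.array([-.113,.2752]); u/=np.linalg.norm(u); n=np.array([-u[1],u[0]])
im=bot.get_image("top");P=cloud(im); rel=P[...,:2]-hub; y=rel@u; x=rel@n
for y0 in np.arange(.11,.2,.003):
    k=(abs(x)<.02)&(abs(y-y0)<.002)&(P[...,2]<.092)
    if k.sum(): print(f"{y0:.3f}:{np.median(P[k][:,2])*1e3:.0f}",end=" ")
E
```

```text
t 15.53 th 4.338 r 65.1 z 0.1357 rot [-179.8   -1.2   -4.8] w 0.0172 Ftan 0.7 Frad_in -0.4 Fz 2.4
[-0.0114, 0.0013] 
tcp [ 0.5656 -0.052   0.1357] [-179.8   -1.2   -4.8] [ 0.8 -0.2  2.4] 0.017187963737453956
wrist cyl at z.17 [ 0.5669 -0.052 ] tilt x,y deg [-0.1 -0.2] rms 0.41
scene cyl at z.17 [ 0.5676 -0.0519] tilt x,y deg [ 0.6 -1.7] rms 1.45
0.110:70 0.113:30 0.116:30 0.119:68 0.122:71 0.125:71 0.128:71 0.131:70 0.134:70 0.137:70 0.140:70 0.143:69 0.146:70 0.149:69 0.152:70 0.155:70 0.158:70 0.161:69 0.164:70 0.167:70 0.170:70 0.173:70 0.176:69 0.179:69 0.182:68 0.185:68 0.188:68 0.191:67 0.194:67 0.197:60 0.200:31
```

The profile shows jaw, block and stop now touching with no gaps. I'll open, yaw +111° around the handle so the jaws line up with the hinge pin, and regrip.

{"method": "apply_moves", "body": {
  "moves": [
    {"travel":[0,0,0],"angular":[0,0,0],"hand":60},
    {"travel":[0,0,0],"angular":[0,0,0],"hand":60},
    {"travel":[0.001,0,0],"angular":[0,-0.02,0],"hand":60},
    {"travel":[0,0,0],"angular":[0,0,-0.18],"hand":60},
    {"travel":[0,0,0],"angular":[0,0,-0.18],"hand":60},
    {"travel":[0,0,0],"angular":[0,0,-0.18],"hand":60},
    {"travel":[0,0,0],"angular":[0,0,-0.18],"hand":60},
    {"travel":[0,0,0],"angular":[0,0,-0.18],"hand":60},
    {"travel":[0,0,0],"angular":[0,0,-0.18],"hand":60},
    {"travel":[0,0,0],"angular":[0,0,-0.18],"hand":60},
    {"travel":[0,0,0],"angular":[0,0,-0.18],"hand":60},
    {"travel":[0,0,0],"angular":[0,0,-0.18],"hand":60},
    {"travel":[0,0,0],"angular":[0,0,-0.18],"hand":60},
    {"travel":[0,0,0],"angular":[0,0,0],"hand":60}
  ]
}}

```text
time: 17.58
tool_pos: [0.5692, -0.0521, 0.1355]
tool_rot: [-179.8, -0.5, 101.4]
contact_force: [-0.1, -0.2, 0.4]
width: 0.051
```

```bash
python3 hd.py | grep -E "tcp|cyl|rim"
```

```text
tcp [ 0.5692 -0.0521  0.1355] [-179.8   -0.5  101.4] [-0.1 -0.2  0.4] 0.051019481387293085
  rim [ 0.56664342 -0.05068948] 0.20690930712078603
wrist cyl at z.17 [ 0.5669 -0.0523] tilt x,y deg [ 0.1 -0.1] rms 0.25
scene cyl at z.17 [ 0.5682 -0.0512] tilt x,y deg [-1.  -0.7] rms 1.26
```

{"method": "apply_moves", "body": {
  "moves": [
    {"travel":[0.0005,-0.002,0],"angular":[0,0,-0.09],"hand":60},
    {"travel":[0,0,0],"angular":[0,0,0],"hand":60},
    {"travel":[0,0,0],"angular":[0,0,0],"hand":60}
  ]
}}

```text
time: 18.2
tool_pos: [0.5671, -0.0515, 0.1359]
tool_rot: [-179.9, -0.4, 106.5]
contact_force: [-1.5, 0.8, 0.0]
width: 0.0513
```

```bash
cat >> th.py <<'E'
E
python3 - <<'E'
from h import *
s=bot.state(); d=np.array([.5669,-.0522])-s["tool_pos"][:2]; y=np.radians(s["tool_rot"][2])
print(s["tool_pos"],s["tool_rot"],"need tool x,y",(d@[np.cos(y),np.sin(y)]).round(4),(d@[np.sin(y),-np.cos(y)]).round(4))
E
```

```text
[ 0.56712231 -0.05152494  0.13588046] [-179.85438111   -0.37737955  106.50267619] need tool x,y -0.0006 -0.0004
```

{"method": "apply_moves", "body": {
  "moves": [
    {"travel":[-0.0005,-0.0005,0],"angular":[0,0,0],"hand":20},
    {"travel":[0,0,0],"angular":[0,0,0],"hand":0},
    {"travel":[0,0,0],"angular":[0,0,0],"hand":0},
    {"travel":[0.01,0,0.001],"angular":[0,0,0],"hand":0},
    {"travel":[0.01,0,0.0025],"angular":[0,0,0],"hand":0},
    {"travel":[0.009,0,0.004],"angular":[0,0,0],"hand":0}
  ]
}}

```text
time: 18.95
tool_pos: [0.5659, -0.0392, 0.1338]
tool_rot: [179.7, 1.0, 105.8]
contact_force: [-1.6, -7.9, 19.5]
width: 0.0174
```

```bash
python3 hd.py | grep -E "tcp|cyl|rim"
```

```text
tcp [ 0.5659 -0.0392  0.1338] [179.7   1.  105.8] [-1.6 -7.9 19.5] 0.017377401999538012
  rim [ 0.56335306 -0.03502394] 0.20540776466486513
wrist cyl at z.17 [ 0.5653 -0.0414] tilt x,y deg [-3.9 12.4] rms 0.35
scene cyl at z.17 [ 0.5665 -0.0405] tilt x,y deg [-4.8 12.8] rms 1.45
```

{"method": "apply_moves", "body": {
  "moves": [
    {"travel":[0.013,0,0.002],"angular":[0,0,0],"hand":0},
    {"travel":[0.013,0,0.004],"angular":[0,0,0],"hand":0},
    {"travel":[0.012,0,0.006],"angular":[0,0,0],"hand":0}
  ]
}}

```text
time: 19.58
tool_pos: [0.5592, -0.0171, 0.1231]
tool_rot: [179.6, 2.2, 105.3]
contact_force: [-4.4, -7.7, 7.0]
width: 0.0175
```

```bash
python3 hd.py | grep -E "tcp|cyl|rim"
```

```text
tcp [ 0.5592 -0.0171  0.1231] [179.6   2.2 105.3] [-4.4 -7.7  7. ] 0.01750572744856143
  rim [ 0.55490696 -0.00844123] 0.19586566491082932
wrist cyl at z.17 [0.5488 0.0167] tilt x,y deg [ 22.4 -93.8] rms 1.55
scene cyl at z.17 [ 0.5665 -0.0387] tilt x,y deg [-20.6  34.7] rms 3.32
```

{"method": "apply_moves", "body": {
  "moves": [
    {"travel":[0.0075,0,0.0075],"angular":[0,0,0],"hand":0},
    {"travel":[0.006,0,0.0085],"angular":[0,0,0],"hand":0},
    {"travel":[0.0045,0,0.0095],"angular":[0,0,0],"hand":0}
  ]
}}

```text
time: 20.2
tool_pos: [0.5546, -0.003, 0.1]
tool_rot: [179.7, 2.6, 105.4]
contact_force: [-5.5, -2.5, 9.9]
width: 0.0177
```

{"method": "apply_moves", "body": {
  "moves": [
    {"travel":[0.0025,0,0.01],"angular":[0,0,0],"hand":0},
    {"travel":[0.001,0,0.009],"angular":[0,0,0],"hand":0},
    {"travel":[0,0,0.004],"angular":[0,0,0],"hand":0}
  ]
}}

```text
time: 20.58
tool_pos: [0.5533, -0.0, 0.0797]
tool_rot: [179.8, 2.9, 105.7]
contact_force: [-4.2, 0.5, 11.0]
width: 0.0177
```

```bash
cat > fold.py <<'E'
from h import *
s=bot.state(); print(s["time"],s["tool_pos"].round(4),s["contact_force"].round(1))
hub=np.array([.5485,.011])
for n in("scene","top","wrist"):
    im=bot.get_image(n); P=cloud(im); f=im["frame"].astype(int)
    k=(f[...,2]>70)&(f[...,2]>2*f[...,1])&(f[...,2]>2*f[...,0])&(P[...,2]>.105)&(P[...,2]<.22)&(np.hypot(*(P[...,:2]-hub).transpose(2,0,1))<.09)
    q=P[k]
    if len(q)<8: print(n,len(q)); continue
    d=q[:,:2]@np.array([-.282,.959]); d-=np.array([.567,-.0522])@np.array([-.282,.959])
    hi=[(round(a,3),round(float(np.percentile(q[abs(d-a)<.006][:,2],85)),4)) for a in np.arange(.02,.09,.012) if (abs(d-a)<.006).sum()>3]
    print(n,len(q),q.mean(0).round(4),hi)
E
python3 fold.py
```

```text
20.575 [ 0.5533 -0.      0.0797] [-4.2  0.5 11. ]
scene 167 [ 0.5594 -0.0151  0.1393] [(np.float64(0.02), 0.1381), (np.float64(0.032), 0.1415), (np.float64(0.044), 0.1436), (np.float64(0.056), 0.147), (np.float64(0.068), 0.1476)]
top 0
wrist 4306 [0.5502 0.007  0.1465] [(np.float64(0.032), 0.1425), (np.float64(0.044), 0.1446), (np.float64(0.056), 0.1473), (np.float64(0.068), 0.1502), (np.float64(0.08), 0.1511)]
```

The handle is still about 12° up because the pads slid down it. I'll release, rise, and press it flat with shut fingers.

{"method": "apply_moves", "body": {
  "moves": [
    {"travel":[0,0,0],"angular":[0,0,0],"hand":60},
    {"travel":[0,0,0],"angular":[0,0,0],"hand":60},
    {"travel":[0,0,0],"angular":[0,0,0],"hand":60},
    {"travel":[0,0,-0.03],"angular":[0.012,0.045,0],"hand":60},
    {"travel":[0.01,0,-0.035],"angular":[0,0,0],"hand":30},
    {"travel":[0,0,0],"angular":[0,0,0],"hand":0},
    {"travel":[0,0,0],"angular":[0,0,0],"hand":0},
    {"travel":[0,0,0],"angular":[0,0,0],"hand":0}
  ]
}}

```text
time: 21.72
tool_pos: [0.5487, 0.0115, 0.1433]
tool_rot: [-179.3, 0.1, 105.6]
contact_force: [0.8, 0.7, 0.7]
width: -0.0002
```

```bash
python3 fold.py; python3 -c "
from h import *
s=bot.state();print(s['tool_rot'],s['width'])"
```

```text
21.725 [0.5487 0.0115 0.1433] [0.8 0.7 0.7]
scene 210 [ 0.5586 -0.0072  0.1413] [(np.float64(0.02), 0.1388), (np.float64(0.032), 0.1408), (np.float64(0.044), 0.1432), (np.float64(0.056), 0.1474), (np.float64(0.068), 0.149), (np.float64(0.08), 0.1501)]
top 11 [0.5391 0.0205 0.1477] [(np.float64(0.08), 0.1496)]
wrist 639 [0.5465 0.0197 0.1492] [(np.float64(0.056), 0.1425), (np.float64(0.068), 0.1504), (np.float64(0.08), 0.1513)]
[-1.79298749e+02  6.38662474e-02  1.05590902e+02] 0.0002195969581207945
```

{"method": "apply_moves", "body": {
  "moves": [
    {"travel":[0,0,0.012],"angular":[0,0,0],"hand":0},
    {"travel":[0,0,0.012],"angular":[0,0,0],"hand":0},
    {"travel":[0,0,0.008],"angular":[0,0,0],"hand":0}
  ]
}}

```text
time: 22.25
tool_pos: [0.5482, 0.0121, 0.1089]
tool_rot: [-179.3, 0.0, 105.6]
contact_force: [-1.2, 2.2, 2.0]
width: 0.0002
```

{"method": "apply_moves", "body": {
  "moves": [
    {"travel":[0,0,0.004],"angular":[0,0,0],"hand":0},
    {"travel":[0,0,0.003],"angular":[0,0,0],"hand":0}
  ]
}}

```text
time: 22.5
tool_pos: [0.5536, 0.0139, 0.1067]
tool_rot: [-179.9, 0.2, 105.7]
contact_force: [-1.9, 1.4, 25.5]
width: -0.0002
```

```bash
python3 fold.py
```

```text
22.5 [0.5536 0.0139 0.1067] [-1.9  1.4 25.5]
scene 127 [ 0.5615 -0.0135  0.1304] [(np.float64(0.02), 0.1328), (np.float64(0.032), 0.1332), (np.float64(0.044), 0.1323), (np.float64(0.056), 0.1327)]
top 8 [0.5389 0.0237 0.1306] [(np.float64(0.08), 0.1323)]
wrist 853 [0.5483 0.0135 0.134 ] [(np.float64(0.02), 0.1338), (np.float64(0.032), 0.1343), (np.float64(0.056), 0.1796), (np.float64(0.068), 0.1338), (np.float64(0.08), 0.1337)]
```

The handle is flat: its top is at 0.133–0.134 along its length. I'll retreat straight up and verify.

{"method": "apply_moves", "body": {
  "moves": [
    {"travel":[0,0,-0.02],"angular":[0,0,0],"hand":0},
    {"travel":[0,0,-0.05],"angular":[0,0,0],"hand":0},
    {"travel":[0,0,-0.06],"angular":[0,0,0],"hand":0},
    {"travel":[0.03,-0.05,-0.02],"angular":[0,0,0],"hand":0},
    {"travel":[0,-0.06,0],"angular":[0,0,0],"hand":0},
    {"travel":[0,-0.06,0],"angular":[0,0,0],"hand":0},
    {"travel":[0,0,0],"angular":[0,0,0],"hand":0}
  ]
}}

```text
time: 23.52
tool_pos: [0.3781, -0.003, 0.2619]
tool_rot: [-179.9, 0.3, 105.7]
contact_force: [0.8, 0.3, 0.3]
width: 0.0003
```

```bash
python3 fold.py; python3 - <<'E'
from h import *
hub=np.array([.5485,.011]); u=np.array([-.113,.2752]); u/=np.linalg.norm(u); n=np.array([-u[1],u[0]])
im=bot.get_image("top");P=cloud(im); rel=P[...,:2]-hub; y=rel@u; x=rel@n
for y0 in np.arange(.11,.2,.003):
    k=(abs(x)<.02)&(abs(y-y0)<.002)&(P[...,2]<.092)
    if k.sum(): print(f"{y0:.3f}:{np.median(P[k][:,2])*1e3:.0f}",end=" ")
f=im["frame"].astype(int); k=(f[...,2]>90)&(f[...,2]>2*f[...,1])&(np.hypot(rel[...,0],rel[...,1])<.085)
h=P[k&(P[...,2]>.12)]; d=P[k&(P[...,2]<.1)]
if len(h)>5:
    l=cv2.fitLine(h[:,:2].astype(np.float32),2,0,.001,.001).ravel(); print("handle dir",np.degrees(np.arctan2(l[1],l[0])),h.mean(0))
if len(d): v=d.mean(0)[:2]-hub; print("dot dir",np.degrees(np.arctan2(v[1],v[0])))
a=im["frame"][130:310,180:430]; b=bot.get_image("scene")["frame"][130:300,190:390]
cv2.imwrite("pics/fin.png",np.hstack([cv2.resize(a,(420,302)),cv2.resize(b,(355,302))]))
E
```

```text
23.525 [ 0.3781 -0.003   0.2619] [0.8 0.3 0.3]
scene 167 [ 0.5583 -0.0054  0.131 ] [(np.float64(0.02), 0.1326), (np.float64(0.032), 0.133), (np.float64(0.044), 0.1334), (np.float64(0.056), 0.133), (np.float64(0.068), 0.133), (np.float64(0.08), 0.1328)]
top 218 [ 0.5508 -0.002   0.1313] [(np.float64(0.02), 0.1339), (np.float64(0.032), 0.1332), (np.float64(0.044), 0.133), (np.float64(0.056), 0.1332), (np.float64(0.068), 0.1337), (np.float64(0.08), 0.1333)]
wrist 1015 [ 0.5491 -0.0026  0.1321] [(np.float64(0.02), 0.134), (np.float64(0.032), 0.1344), (np.float64(0.044), 0.1343), (np.float64(0.056), 0.1346), (np.float64(0.068), 0.1344), (np.float64(0.08), 0.134)]
0.110:70 0.113:30 0.116:31 0.119:67 0.122:70 0.125:71 0.128:71 0.131:71 0.134:71 0.137:70 0.140:70 0.143:70 0.146:70 0.149:70 0.152:70 0.155:69 0.158:70 0.161:70 0.164:69 0.167:70 0.170:69 0.173:70 0.176:69 0.179:70 0.182:68 0.185:67 0.188:67 0.191:67 0.194:67 0.197:66 0.200:31 handle dir -72.105064 [ 0.55125623 -0.00321372  0.13168054]
dot dir 108.40972764432067
```

View pics/fin.png

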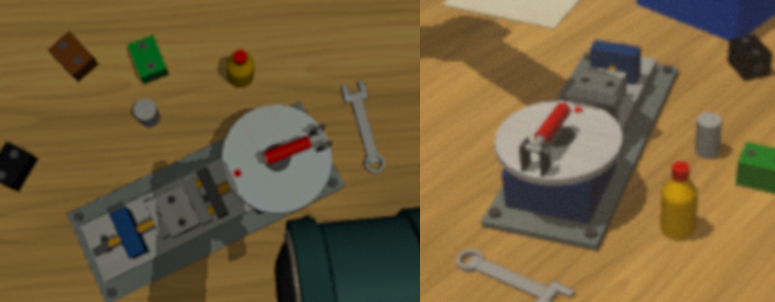

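```bash
python3 -c "
from bench import bot
print(bot.job_done())"
```

```text
the job is handed in; nothing more can be done
None
```

The block is clamped at an estimated 65–75 N. The handle is folded flat, the hand is clear, and I handed the job in at about 24 s. I swung the handle up to its stop, cranked about 4.33 rad clockwise, and folded it back. The fold stuck about 12° short, so I pressed it flat with the shut fingers.

**Clamping:** The force at the handle rose from about 8.2 N to 13.6 N over roughly the last 0.3 rad. The cameras show jaw, block and stop touching with no gaps.

**Handle:** All three cameras put its top at 133–134 mm along its whole length, as expected for folded flat. The tool now reads no contact force.

**Bystanders:** The oil bottle, bushing and wrench look unmoved in the last pictures. I did not measure their positions.

**What disagreed:**
- **TCP height:** it read about 28 mm lower than both cameras showed, so my first grip closed above the handle. I used the camera heights after that.
- **First swing-up:** it slipped and needed a regrip. The wrist force briefly reached about 77 N when the handle met its stop.
- **Wheel angle:** the final picture shows it up to 2° (0.03 rad, about 7 N) short of where I stopped. That is within the camera error.

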